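# Third hand at the grinding jig

### The job

Swing the jig's clamp gate wide open, then fetch the tallest of the three bare test cylinders and stand it upright on the jig's base plate, bedded centrally into the upright vee jaw. Keep it pressed into the vee with a steady push of about 10 N so that a colleague can close and tighten the clamp: the job finishes while you are still holding it there, gate open. Bring it up gently, as it is weakly cemented and a knock chips it, and leave the other two cylinders and the capped mould where they stand.

Things in the scene. Friction and masses are not known exactly. Their poses are not given: they have to be found in the camera images.
- specimen: The test cylinder to hold: brown speckled compacted ground, 50 mm diameter, 100 mm tall (the tallest bare one), about 0.37 kg, standing upright on the bench. Slid over the plate by a push high up, it can tip. Origin: centre of its underside; z up its axis.
- jig: The end-grinding jig, fixed to the bench: dark steel base plate 170 mm (its x) by 160 mm (its y), 12 mm thick, its top ground smooth (friction about 0.3, the jaw faces too), carrying the vee jaw and the clamp gate. Origin: centre of the plate's underside, on the bench. Its x axis points horizontally from the open middle of the plate towards the vee jaw: the push goes along +x. The cylinder's place is directly over the origin, standing on the plate's top face.
- vee_jaw: The jig's upright vee jaw, bare steel, 85 mm tall above the plate and 44 mm wide, fixed and rigid: two flat upright faces, 120 degrees between them, opening towards the jig's -x. Origin: on the line where the faces meet, at the plate's top face; axes as the jig's. A 50 mm cylinder that touches both faces has its axis 28.9 mm from that line, at x = -0.0289, y = 0 here.
- gate (a joint): Angle of the clamp gate about its upright hinge, rad. 0 = closed, lying along the jig's -y across the front of the cylinder's place; it grows clockwise seen from above, so that at 1.57 the bar points along the jig's -x, away from the jaw; stop at 2.2. Wide open means more than 1.4. It turns with light friction (about 1 N at the knob) and stays where it is left. The bar is 35 to 53 mm above the bench and carries a clamp screw at its middle.
- gate_knob (a point): Centre of the upright black round knob at the gate's free end: 20 mm diameter, 38 mm tall, its top 99 mm and this point 83 mm above the bench, on a thin stem over the bar, 128 mm from the hinge axis.
- gate_hinge (a point): Point on the gate's hinge axis, at the height of the knob's centre (83 mm above the bench); 58 mm along -x and 50 mm along +y from the jig's origin. The hinge itself ends 58 mm above the bench.
- short_specimen: Bystander: bare cylinder of the same material, 50 mm diameter, only 70 mm tall. Origin: centre of its underside.
- slim_specimen: Bystander: bare cylinder of the same material, 38 mm diameter, 76 mm tall. Origin: centre of its underside.
- mould: Bystander: closed brown mould tube with black cap, 75 mm diameter, 126 mm tall. Origin: centre of its underside.
Things that resemble listed ones, but are neither listed nor needed, are in the scene too. What is shaped like the specimen but green is not meant.

How it is judged:
By the outcome, as a careful person would: the job done as asked, in the order asked, and still so for the second after the job is handed in, while the arm keeps its last pose, push and grip.
It also fails if it takes over 53 s, if anything falls off the work surface, if the arm or the gripper's body presses on something with over 40 N, if the wrist force passes 120 N, or if a joint passes its speed limit or range.

### The arm

A 7-joint arm with a two-finger parallel gripper is mounted at the origin on the work surface. World frame = base frame: x ahead of the robot, y to its left, z up, the work surface at z = 0. Lengths are in mm, angles in rad, forces in N, time in s.
With the tool pointing down it reaches from about 400 to 850 mm from the base axis. Payload 10.4 kg.
Tool frame: the origin (TCP) lies at the very end of the fingers, on their centre line; the grasp point (between the pads) lies 19 mm behind it (r.hold_point_z is the z of the grasp point in the tool frame, in mm); z points along the fingers, y is the line along which they close (so a half turn about z gives the same grasp; the last joint's range is limited). The gripper opens to 87 mm and grips with 3 to 60 N. Pads are 19 mm wide; open, the fingers measure 117 mm over their backs; the gripper's body (75 mm by 190 mm) begins 51 mm behind the grasp point.
Start: joints at [-1.193, 0.332, -0.065, 1.46, 0.022, 1.35, -0.088], TCP at [243.836, 575.496, 222.576] pointing down, gripper open.
Joint ranges: [-2.6, 2.6], [-0.5, 2.12], [-1.47, 1.34], [0.16, 2.42], [-1.27, 4.41], [0.06, 2.06], [-2.6, 2.6]. Speed limits (rad/s): [2.22, 2.22, 2.79, 2.79, 3.14, 3.14, 3.14].

### API

Orientations are given as a unit quaternion [x, y, z, w].
In Python, from rig import sensors, viewer, r gives the robot as it stands.
- The arm moves only by the tool drive_tool, never from a script. Its arguments are lists of equal length, an entry for each row: "hand": the closure, from -1 (fully open) to 1 (shut); "translation": the shift along the tool's x, y, z normalised to -1 to 1, where 1 is 8 cm, a list of three; "twist": the turn about the tool's z normalised to -1 to 1, where 1 is pi/2 rad. In form: {"hand": [hand, ...], "translation": [[x, y, z], ...], "twist": [twist, ...]}. A call has 1 to 10 rows; each row is the pose to reach, as a shift and turn from the pose commanded when the call began, along the tool's axes at that moment; what a row does not reach only later rows make up. A row lasts 1/8 s, in which the tool goes at most 62.5 mm and 10.7 degrees, less where a joint would pass 70% of its speed; a pose out of reach is approached as far as the arm can. A call with a number of a shift or a turn outside -1 to 1 is refused whole. A call with a gripper value outside its range is refused whole. The fingers move at their own pace and stop on an object; "grip_force" is the grip in N (left out, the last holds). Time passes only in rows, so rows that repeat a pose let the fingers close. It gives the time, the measured TCP pose, the force, the opening and the grip force at its end, in the units of the state.
- sensors.sense(): the state, without advancing time (a new reading comes with each control period).
- viewer.grab_frame(name): name is "scene" or "top" or "wrist"; returns a dict with "color" (400x640x3 uint8, red, green, blue), "camera_matrix" (3x3 intrinsics, pixels), "dist_coeffs" ([k1, k2, p1, p2, k3] as OpenCV has them; the pictures are not rectified), "rvec" (rotation vector, rad) and "tvec" (3), from world to camera coordinates, as OpenCV has them. Camera axes: x right, y down, z forward; pixel columns grow to the right and rows downward; lengths in mm; the calibration is good to about 2 mm. A picture is of the moment at which its call begins. There is no depth.
- r.hand_in(): hands the job in; it is judged then, once.
The state is a dict: "t": time; "joint_positions": joint angles; "qvel": joint speeds; "joint_torque": joint torques, N m; "tcp_pos": TCP position; "tool_rot": TCP orientation; "force": force on the tool from outside, world axes, zero at the start; "moment": the same for the moment, N m; "opening": finger opening in mm; "gripper_force": force on a finger pad.
Only numpy, scipy, OpenCV 4.12 (cv2) and the standard library are available. Lean on these libraries where they do the work, as an engineer would, in place of code of your own. Each camera call takes 0.05 s, during which the arm holds its last target. There are 200 camera calls.

## Working session

There is one attempt and no reset: what is moved stays moved. The work goes in short steps, Python scripts to look and compute and a tool call to move; the robot and the scene stay as the last step left them, time stands still between calls to the robot, and variables do not carry over. Pictures are saved under pics/ and viewed, at most 10 in all, crops included, and the job is handed in when it is done.

Besides the shell and the picture viewer there is one more tool, called after "Emit:" as name(argument=value, ...), one argument or row to a line, values as JSON. drive_tool: Moves the arm, as the interface text tells. Scaled input: -1 to 1 covers 8 cm each way for a shift and pi/2 rad each way for a turn. Its arguments: {"type":"object","properties":{"hand":{"type":"array","items":{"type":"number"}},"translation":{"type":"array","items":{"type":"array","items":{"type":"number"}}},"twist":{"type":"array","items":{"type":"number"}},"grip_force":{"type":"number"}},"required":["hand","translation","twist"]}

```bash
mkdir -p pics; ls
cat > h.py <<'E'
import numpy as np, cv2
from rig import sensors, viewer, r
def save(n,f):
    d=viewer.grab_frame(n); cv2.imwrite(f'pics/{f}.png',d['color'][:,:,::-1]); np.savez(f'pics/{f}.npz',**d); return d
def ray(d,u,v,z):
    R=cv2.Rodrigues(np.array(d['rvec'],float))[0]; t=np.array(d['tvec'],float).ravel()
    p=cv2.undistortPoints(np.array([[[u,v]]],float),np.array(d['camera_matrix']),np.array(d['dist_coeffs'])).ravel()
    w=R.T@np.array([p[0],p[1],1]); c=-R.T@t
    return (c+w*(z-c[2])/w[2]).round(1)
E
python3 - <<'E'
from h import *
save('top','top0'); save('scene','scene0')
s=sensors.sense(); print(s)
E
```

```text
pics
{'t': 0.1, 'joint_positions': array([-1.1926313 ,  0.33279119, -0.0647221 ,  1.46084326,  0.02162523,
        1.34987956, -0.08852242]), 'qvel': array([-1.65562697e-04, -1.13332216e-05, -1.35043901e-03, -4.04698348e-03,
       -2.78514873e-04, -1.94621382e-03,  6.30291575e-04]), 'joint_torque': array([ 1.20265948e-03, -6.24547076e+01,  2.44272233e-02, -3.90719104e+01,
       -6.14529150e-02,  3.66111437e-02,  6.52717108e-05]), 'tcp_pos': array([243.69494027, 575.17091774, 221.85119414]), 'tool_rot': array([ 1.99032931e-01,  9.79992611e-01, -6.06289427e-04, -8.65163686e-05]), 'force': array([ 0.17834454, -0.32646376,  0.06390148]), 'moment': array([-0.01042361,  0.02228574,  0.01862542]), 'gripper_force': 0.0, 'opening': 87.24922333341668}
```

View pics/top0.png

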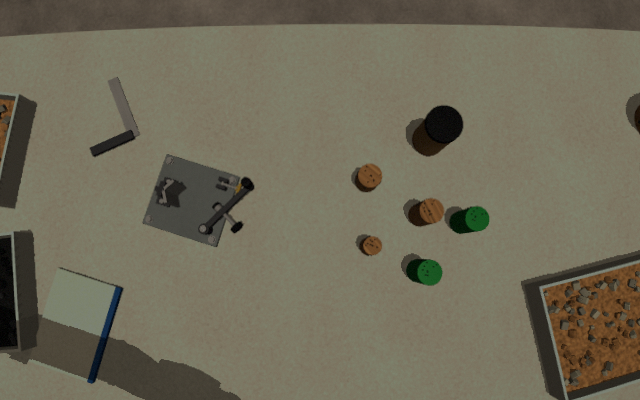

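View pics/scene0.png

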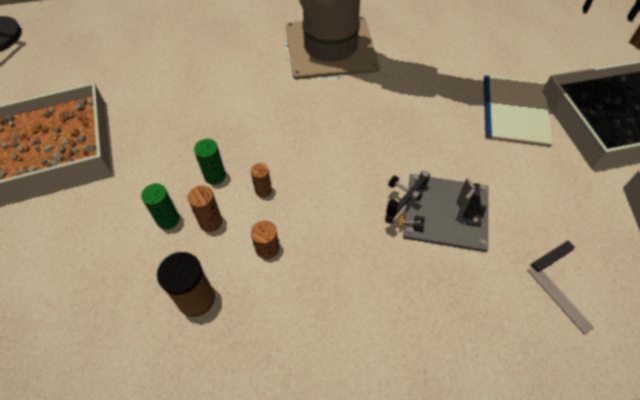

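Top view: tall specimen top at about (431,210), short one at (370,177), slim one at (372,245), mould at (443,125). The jig plate is centred near (192,200), with the vee at (165,192) and bar ends at (247,184) and (205,229).

Run:
```python
from h import *
t=np.load('pics/top0.npz'); s=np.load('pics/scene0.npz')
for n,u,v,z in [('spec',431,210,100),('short',370,177,70),('slim',372,245,76),('mould',443,125,126),('vee',165,192,97),('endA',247,184,99),('endB',205,229,99),('endB',205,229,58),('screw',237,227,44),('c1',168,154,12),('c2',240,178,12),('c3',217,246,12),('c4',143,222,12),('green',477,219,100)]:
    print(n,ray(t,u,v,z))
# segmented brown tops in the top view
im=t['color']; hsv=cv2.cvtColor(im,cv2.COLOR_RGB2HSV)
m=cv2.inRange(hsv,(3,110,60),(18,255,255)); m[:,:330]=0; m[:,520:]=0
n,l,st,c=cv2.connectedComponentsWithStats(m)
for i in range(1,n):
    if st[i,4]>60: print(st[i],c[i].round(1))
a=cv2.resize(im[140:260,130:270],None,fx=4,fy=4,interpolation=2)
b=cv2.resize(s['color'][160:260,370:510],None,fx=4,fy=4,interpolation=2)
b=cv2.resize(b,(a.shape[1],400)); cv2.imwrite('pics/jig0.png',np.hstack([a[:400,:400],b[:400,:400]])[:,:,::-1])
```

```text
spec [ 524.2 -326.7  100. ]
short [ 596.5 -213.2   70. ]
slim [ 458.9 -212.2   76. ]
mould [ 687.2 -351.5  126. ]
vee [568.5 193.1  97. ]
endA [581.2  31.3  99. ]
endB [494.7 112.7  99. ]
endB [497.2 123.   58. ]
screw [501.2  60.3  44. ]
c1 [665.3 218.3  12. ]
c2 [609.2  59.8  12. ]
c3 [463.5 108.6  12. ]
c4 [517.1 269.6  12. ]
green [ 504.9 -417.9  100. ]
[358 164  24  24 454] [369.5 175.3]
[420 198  24  26 467] [431.3 210.4]
[363 236  19  19 272] [372.  245.5]
```

Run:
```python
import cv2,numpy as np
t=np.load('pics/top0.npz')['color'];s=np.load('pics/scene0.npz')['color']
a=cv2.resize(t[140:260,135:265],(400,369),interpolation=2);b=cv2.resize(s[160:260,375:505],(400,308),interpolation=2)
o=np.zeros((369,800,3),np.uint8);o[:,:400]=a;o[:308,400:]=b
cv2.imwrite('pics/jig1.png',o[:,:,::-1])
```

```text
(no output)
```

View pics/jig1.png

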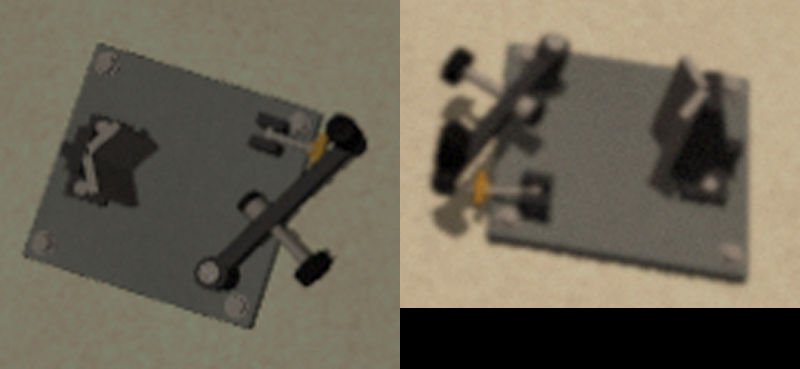

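The pictures show the gate about 0.5 rad open. The hinge is at about (497,124) and the knob at about (583,29). The plate centre is about (564,164) with jig x at 71°. I'll travel to above the knob.

Emit:
drive_tool(
  hand=[-1,-1,-1,-1],
  translation=[
    [-0.15,-0.1,0],
    [-0.4,-0.28,0],
    [-0.67,-0.47,0],
    [-0.94,-0.66,0],
  ],
  twist=[0,0,0,0],
)

```text
t: 0.6
tcp_pos: [293.6, 495.8, 222.5]
tool_rot: [0.199, 0.98, -0.0, 0.0]
force: [0.3, -0.1, 0.9]
opening: 87.5
gripper_force: 0.0
```

Emit:
drive_tool(
  hand=[-1,-1,-1],
  translation=[
    [-0.31,-0.22,0],
    [-0.63,-0.44,0],
    [-0.94,-0.66,0],
  ],
  twist=[0,0,0],
)

```text
t: 0.98
tcp_pos: [342.1, 417.6, 222.5]
tool_rot: [0.2, 0.98, -0.0, 0.0]
force: [0.0, -0.3, 0.5]
opening: 87.0
gripper_force: 0.0
```

Emit:
drive_tool(
  hand=[-1,-1,-1],
  translation=[
    [-0.31,-0.22,0],
    [-0.63,-0.44,0],
    [-0.94,-0.66,0],
  ],
  twist=[0,0,0],
)

```text
t: 1.35
tcp_pos: [390.5, 339.6, 222.5]
tool_rot: [0.2, 0.98, 0.0, 0.0]
force: [0.2, 0.5, 0.2]
opening: 87.4
gripper_force: 0.0
```

Emit:
drive_tool(
  hand=[-1,-1,-1],
  translation=[
    [-0.31,-0.22,0],
    [-0.63,-0.44,0],
    [-0.94,-0.66,0],
  ],
  twist=[0,0,0],
)

```text
t: 1.72
tcp_pos: [438.9, 261.6, 222.5]
tool_rot: [0.2, 0.98, 0.0, -0.0]
force: [0.2, -0.4, 0.9]
opening: 87.0
gripper_force: 0.0
```

Emit:
drive_tool(
  hand=[-1,-1,-1],
  translation=[
    [-0.31,-0.22,0],
    [-0.63,-0.44,0],
    [-0.94,-0.66,0],
  ],
  twist=[0,0,0],
)

```text
t: 2.1
tcp_pos: [487.4, 183.7, 222.5]
tool_rot: [0.2, 0.98, 0.0, -0.0]
force: [-0.8, 0.5, -0.3]
opening: 87.0
gripper_force: 0.0
```

Emit:
drive_tool(
  hand=[-1,-1,-1],
  translation=[
    [-0.31,-0.22,0],
    [-0.63,-0.44,0],
    [-0.94,-0.66,0],
  ],
  twist=[0,0,0],
)

```text
t: 2.48
tcp_pos: [535.8, 105.8, 222.5]
tool_rot: [0.2, 0.98, 0.0, -0.0]
force: [-0.1, 0.7, -0.2]
opening: 87.2
gripper_force: 0.0
```

Emit:
drive_tool(
  hand=[-0.2,-0.2,-0.2,-0.2,-0.2,-0.2,-0.2,-0.2],
  translation=[
    [-0.31,-0.22,0],
    [-0.6,-0.42,0],
    [-0.8,-0.56,0],
    [-0.94,-0.66,0],
    [-0.94,-0.66,0],
    [-0.94,-0.66,0],
    [-0.94,-0.66,0],
    [-0.94,-0.66,0],
  ],
  twist=[0.1,0.2,0.3,0.4,0.5,0.6,0.667,0.667],
)

```text
t: 3.48
tcp_pos: [583.9, 28.9, 222.4]
tool_rot: [0.663, 0.749, -0.0, -0.0]
force: [-0.0, 0.9, -0.3]
opening: 52.4
gripper_force: 0.0
```

Run:
```python
from h import *
save('wrist','w1')
```

```text
(no output)
```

View pics/w1.png

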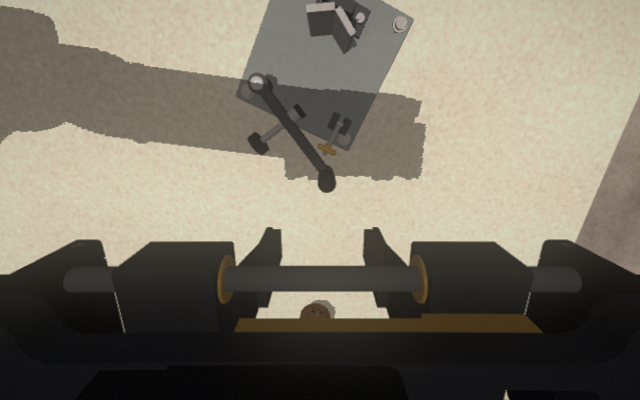

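The wrist view shows the knob top near (327,178), the hinge top near (258,82) and the vee at about (335,10). The latch is low, well below the knob.

Run:
```python
from h import *
d=np.load('pics/w1.npz')
for u,v,z in [(327,177,99),(258,82,58),(333,6,97),(327,150,50),(338,130,40)]: print(u,v,ray(d,u,v,z))
```

```text
327 177 [587.4  43.6  99. ]
258 82 [501.6 129.7  58. ]
333 6 [573.  197.7  97. ]
327 150 [585.5  65.2  50. ]
338 130 [595.9  89.2  40. ]
```

Run:
```python
from h import *
for f in ('w1','top0','scene0'):
    d=np.load(f'pics/{f}.npz'); R=cv2.Rodrigues(d['rvec'])[0]; print(f,(-R.T@d['tvec'].ravel()).round(), R[2].round(2))
d=np.load('pics/w1.npz')
for p in [(581,31,99),(583,29,99),(583,29,64),(587,44,99)]:
    print(p,cv2.projectPoints(np.array([p],float),d['rvec'],d['tvec'],d['camera_matrix'],d['dist_coeffs'])[0].ravel())
g=d['color'][150:210,300:360].astype(int).sum(2)
m=(g<130).astype(np.uint8); ys,xs=np.nonzero(m); 
for y in range(0,60,3): print(150+y,''.join('#' if v<110 else '+' if v<170 else '.' for v in g[y]))
```

```text
w1 [574. 108. 385.] [ 0.04 -0.29 -0.96]
top0 [444. -93. 918.] [ 0.11 -0.02 -0.99]
scene0 [1040. -152.  825.] [-0.55  0.05 -0.84]
(581, 31, 99) [319.48804701 187.80761085]
(583, 29, 99) [321.1327055  189.83535225]
(583, 29, 64) [321.19623583 181.86754372]
(587, 44, 99) [326.66802092 176.57960812]
150 ...+++....+++++.............................................
153 .......+.......++...........................................
156 ........+........++.........................................
159 ...................++.......................................
162 ......................+.....................................
165 .........................+..................................
168 ..............................+.............................
171 .....................+++++++++++............................
174 ....................+++++++++++++...........................
177 ....................++++...++.++++..........................
180 ...................++............+..........................
183 .................................++.........................
186 .................................+..........................
189 ............................................................
192 ............................................................
195 ............................................................
198 ............................................................
201 ............................................................
204 ............................................................
207 ............................................................
```

Emit:
drive_tool(
  hand=[-0.2,-0.2,-0.2,-0.2],
  translation=[
    [0.04,0,0.15],
    [0.07,0,0.4],
    [0.07,0,0.7],
    [0.07,0,0.95],
  ],
  twist=[0,0,0,0],
)

```text
t: 4.03
tcp_pos: [582.9, 35.5, 144.7]
tool_rot: [0.662, 0.75, -0.0, -0.0]
force: [0.8, 0.9, -0.3]
opening: 52.4
gripper_force: 0.0
```

Emit:
drive_tool(
  hand=[-0.2,-0.2,-0.2,-0.2,-0.2,-0.2],
  translation=[
    [0,0,0.25],
    [0,0,0.5],
    [0,0,0.7],
    [0,0,0.85],
    [0,0,0.95],
    [0,0,0.95],
  ],
  twist=[0,0,0,0,0,0],
)

```text
t: 4.78
tcp_pos: [583.5, 35.4, 70.2]
tool_rot: [0.663, 0.749, -0.0, -0.0]
force: [-0.5, 0.1, -0.0]
opening: 52.2
gripper_force: 0.0
```

Emit:
drive_tool(
  hand=[0.25,0.25,0.25,0.25,0.25,0.25,0.25,0.25,0.25],
  translation=[
    [0,0,0],
    [0,0,0],
    [-0.1,-0.12,0],
    [-0.21,-0.27,0],
    [-0.25,-0.38,0],
    [-0.28,-0.48,0],
    [-0.32,-0.67,0],
    [-0.33,-0.81,0],
    [-0.34,-0.95,0],
  ],
  twist=[0,0,0,0,0,0,0,0,0],
)

```text
t: 5.9
tcp_pos: [510.9, -0.8, 70.6]
tool_rot: [0.663, 0.749, 0.0, -0.0]
force: [1.4, -0.6, 0.2]
opening: 32.8
gripper_force: 0.6
```

Emit:
drive_tool(
  hand=[0.25,0.25,0.25,0.25,0.25,0.25,0.25],
  translation=[
    [0.01,-0.14,0],
    [0.03,-0.28,0],
    [0.07,-0.41,0],
    [0.115,-0.54,0],
    [0.16,-0.64,0],
    [0.21,-0.745,0],
    [0.32,-0.91,0],
  ],
  twist=[0,0,0,0,0,0,0],
)

```text
t: 6.78
tcp_pos: [435.9, 15.7, 70.6]
tool_rot: [0.663, 0.749, 0.0, 0.0]
force: [1.7, -0.9, -0.1]
opening: 32.7
gripper_force: 0.6
```

Emit:
drive_tool(
  hand=[0.25,0.25,0.25,0.25,0.25],
  translation=[
    [0.07,-0.08,0],
    [0.13,-0.15,0],
    [0.19,-0.21,0],
    [0.25,-0.26,0],
    [0.25,-0.26,0],
  ],
  twist=[0,0,0,0,0],
)

```text
t: 7.4
tcp_pos: [412.7, 33.3, 70.5]
tool_rot: [0.662, 0.749, -0.0, -0.0]
force: [-0.5, 0.1, -0.5]
opening: 32.7
gripper_force: 0.0
```

Emit:
drive_tool(
  hand=[0.1,0.1,0.1,0.1,0.1],
  translation=[
    [0,0,0],
    [0,0,-0.2],
    [0,0,-0.45],
    [0,0,-0.7],
    [0,0,-0.95],
  ],
  twist=[0,0,0,0,0],
)

```text
t: 8.02
tcp_pos: [413.0, 32.8, 147.1]
tool_rot: [0.663, 0.749, -0.0, -0.0]
force: [0.7, -0.2, 0.7]
opening: 39.3
gripper_force: 0.0
```

Emit:
drive_tool(
  hand=[-1,-1,-1,-1,-1],
  translation=[
    [0,0,-0.25],
    [0,0,-0.55],
    [0,0,-0.8],
    [0,0,-0.95],
    [0,0,-0.95],
  ],
  twist=[0,0,0,0,0],
)

```text
t: 8.65
tcp_pos: [413.4, 33.0, 222.8]
tool_rot: [0.663, 0.749, 0.0, 0.0]
force: [-0.3, 0.0, -0.4]
opening: 80.9
gripper_force: 0.0
```

Run:
```python
from h import *
d=save('wrist','w2'); t=save('top','top2')
o=np.zeros((400,800,3),np.uint8); o[:,:480]=d['color'][:,80:560]; o[:360,480:]=cv2.resize(t['color'][140:290,130:263],(320,360))
cv2.imwrite('pics/c2.png',o[:,:,::-1])
```

```text
(no output)
```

View pics/c2.png

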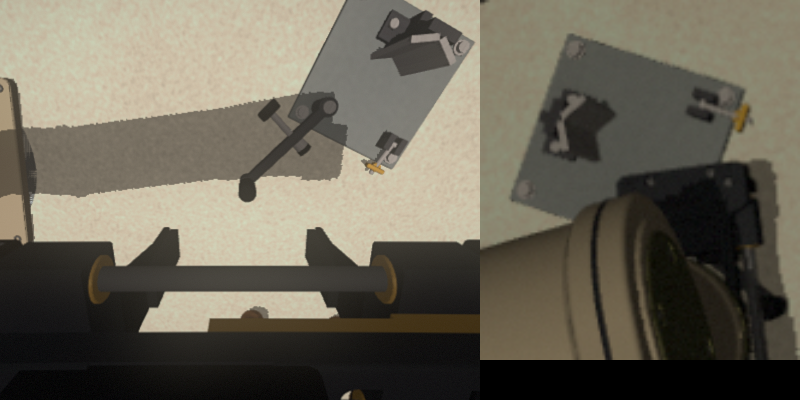

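The gate is at about 1.9 rad: hinge at (410,105) and knob at (327,188) in the raw wrist frame. Going to the specimen.

Emit:
drive_tool(
  hand=[-1,-1,-1,-1],
  translation=[
    [-0.15,0.03,0],
    [-0.4,0.07,0],
    [-0.67,0.12,0],
    [-0.93,0.17,0],
  ],
  twist=[0,0,0,0],
)

```text
t: 9.25
tcp_pos: [435.7, -40.9, 222.0]
tool_rot: [0.663, 0.749, -0.0, -0.0]
force: [0.3, 0.3, -0.4]
opening: 86.8
gripper_force: 0.0
```

Emit:
drive_tool(
  hand=[-1,-1,-1],
  translation=[
    [-0.31,0.06,0],
    [-0.62,0.12,0],
    [-0.93,0.17,0],
  ],
  twist=[0,0,0],
)

```text
t: 9.62
tcp_pos: [458.1, -113.2, 222.0]
tool_rot: [0.663, 0.749, -0.0, -0.0]
force: [0.8, -1.4, 0.2]
opening: 86.9
gripper_force: 0.0
```

Emit:
drive_tool(
  hand=[-1,-1,-1],
  translation=[
    [-0.31,0.06,0],
    [-0.62,0.12,0],
    [-0.93,0.17,0],
  ],
  twist=[0,0,0],
)

```text
t: 10.0
tcp_pos: [480.5, -185.3, 222.0]
tool_rot: [0.663, 0.749, -0.0, -0.0]
force: [0.1, -0.3, 0.6]
opening: 86.8
gripper_force: 0.0
```

Emit:
drive_tool(
  hand=[-1,-1,-1],
  translation=[
    [-0.31,0.06,0],
    [-0.62,0.12,0],
    [-0.93,0.17,0],
  ],
  twist=[0,0,0],
)

```text
t: 10.38
tcp_pos: [503.1, -257.5, 222.0]
tool_rot: [0.663, 0.749, -0.001, -0.0]
force: [0.6, 0.4, -0.5]
opening: 86.9
gripper_force: 0.0
```

Emit:
drive_tool(
  hand=[-1,-1,-1,-1,-1,-1],
  translation=[
    [-0.31,0.06,0],
    [-0.6,0.12,0],
    [-0.8,0.15,0],
    [-0.93,0.17,0],
    [-0.93,0.17,0],
    [-0.93,0.17,0],
  ],
  twist=[0.1,0.2,0.289,0.289,0.289,0.289],
)

```text
t: 11.12
tcp_pos: [525.9, -327.6, 222.4]
tool_rot: [0.814, 0.582, 0.0, -0.0]
force: [-0.3, -0.6, -0.1]
opening: 87.2
gripper_force: 0.0
```

Run:
```python
from h import *
d=save('wrist','w3')
```

```text
(no output)
```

View pics/w3.png

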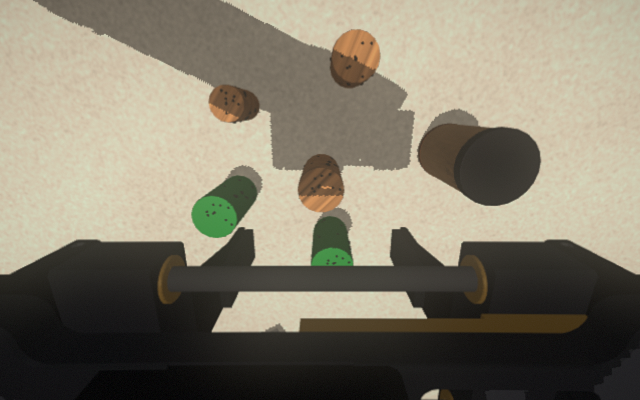

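The tall brown specimen sits centrally, top ellipse centre about (321,190) with its lower rim at v=213. The green one is behind it, and short, slim and mould are all clear.

Run:
```python
from h import *
d=np.load('pics/w3.npz')
for u,v in [(321,190),(321,212.5),(298,189),(344,189)]: print(ray(d,u,v,100))
s=sensors.sense(); x,y=s['tool_rot'][:2]; X=np.array([x*x-y*y,2*x*y]);print(X,np.degrees(np.arctan2(X[1],X[0])),s['tcp_pos'])
```

```text
[ 525.1 -326.9  100. ]
[ 516.9 -350.9  100. ]
[ 502.5 -318.   100. ]
[ 548.5 -333.8  100. ]
[0.32373258 0.94614855] 71.11119221751098 [ 525.93757662 -327.44057947  222.51829944]
```

Emit:
drive_tool(
  hand=[-1,-1,-1,-1],
  translation=[
    [0,0,0.12],
    [0,0,0.32],
    [0,0,0.54],
    [0,0,0.76],
  ],
  twist=[0,0,0,0],
)

```text
t: 11.68
tcp_pos: [525.7, -327.7, 160.0]
tool_rot: [0.814, 0.581, -0.0, -0.0]
force: [0.0, 0.4, 0.1]
opening: 87.2
gripper_force: 0.0
```

Emit:
drive_tool(
  hand=[-1,-1,-1,-1],
  translation=[
    [0,0,0.22],
    [0,0,0.42],
    [0,0,0.6],
    [0,0,0.76],
  ],
  twist=[0,0,0,0],
)

```text
t: 12.18
tcp_pos: [525.9, -328.0, 100.0]
tool_rot: [0.814, 0.581, -0.0, -0.0]
force: [-0.8, 0.0, -0.1]
opening: 87.1
gripper_force: 0.0
```

Emit:
drive_tool(
  hand=[-1,-1,-1,-1,-1,-1,-1],
  translation=[
    [0,0,0.15],
    [0,0,0.3],
    [0,0,0.45],
    [0,0,0.58],
    [0,0,0.7],
    [0,0,0.76],
    [0,0,0.76],
  ],
  twist=[0,0,0,0,0,0,0],
)

```text
t: 13.05
tcp_pos: [525.8, -328.0, 39.9]
tool_rot: [0.814, 0.581, -0.0, -0.0]
force: [0.5, -0.4, 0.2]
opening: 87.1
gripper_force: 0.0
```

Emit:
drive_tool(
  hand=[-0.4,-0.3,-0.25,-0.2,-0.17,-0.1,0,0.1,0.1,0.1],
  translation=[
    [0,0,0],
    [0,0,0],
    [0,0,0],
    [0,0,0],
    [0,0,0],
    [0,0,0],
    [0,0,0],
    [0,0,0],
    [0,0,0],
    [0,0,0],
  ],
  twist=[0,0,0,0,0,0,0,0,0,0],
  grip_force=20,
)

```text
t: 14.3
tcp_pos: [525.9, -328.0, 40.0]
tool_rot: [0.814, 0.581, -0.0, -0.0]
force: [-2.3, -0.2, 0.3]
opening: 49.4
gripper_force: 20.0
```

Emit:
drive_tool(
  hand=[0.1,0.1,0.1,0.1,0.1,0.1],
  translation=[
    [0,0,-0.04],
    [0,0,-0.15],
    [0,0,-0.3],
    [0,0,-0.5],
    [0,0,-0.7],
    [0,0,-0.88],
  ],
  twist=[0,0,0,0,0,0],
)

```text
t: 15.05
tcp_pos: [526.1, -328.1, 112.0]
tool_rot: [0.814, 0.581, 0.0, 0.0]
force: [0.2, -0.6, -5.3]
opening: 49.4
gripper_force: 20.0
```

Emit:
drive_tool(
  hand=[0.1,0.1,0.1,0.1,0.1],
  translation=[
    [0,0,-0.2],
    [0,0,-0.42],
    [0,0,-0.64],
    [0,0,-0.8],
    [0,0,-0.88],
  ],
  twist=[0,0,0,0,0],
)

```text
t: 15.68
tcp_pos: [526.1, -328.1, 181.8]
tool_rot: [0.814, 0.581, 0.0, 0.0]
force: [0.8, 0.2, -4.6]
opening: 49.8
gripper_force: 20.0
```

Emit:
drive_tool(
  hand=[0.1,0.1,0.1,0.1,0.1],
  translation=[
    [0.08,-0.02,0],
    [0.25,-0.07,0],
    [0.45,-0.13,0],
    [0.68,-0.19,0],
    [0.91,-0.26,0],
  ],
  twist=[0,0,0,0,0],
)

```text
t: 16.3
tcp_pos: [530.0, -250.3, 180.5]
tool_rot: [0.814, 0.581, 0.0, -0.0]
force: [-0.4, -0.0, -4.3]
opening: 49.4
gripper_force: 20.0
```

Emit:
drive_tool(
  hand=[0.1,0.1,0.1,0.1],
  translation=[
    [0.23,-0.065,0],
    [0.46,-0.13,0],
    [0.69,-0.19,0],
    [0.91,-0.26,0],
  ],
  twist=[0,0,0,0],
)

```text
t: 16.8
tcp_pos: [533.9, -174.7, 180.6]
tool_rot: [0.814, 0.581, 0.0, -0.0]
force: [0.9, -0.7, -4.6]
opening: 49.8
gripper_force: 20.0
```

Emit:
drive_tool(
  hand=[0.1,0.1,0.1,0.1],
  translation=[
    [0.23,-0.065,0],
    [0.46,-0.13,0],
    [0.69,-0.19,0],
    [0.91,-0.26,0],
  ],
  twist=[0,0,0,0],
)

```text
t: 17.3
tcp_pos: [537.7, -99.2, 180.7]
tool_rot: [0.814, 0.581, 0.0, -0.0]
force: [-0.6, 0.5, -4.1]
opening: 49.7
gripper_force: 20.0
```

Emit:
drive_tool(
  hand=[0.1,0.1,0.1,0.1],
  translation=[
    [0.23,-0.065,0],
    [0.46,-0.13,0],
    [0.69,-0.19,0],
    [0.91,-0.26,0],
  ],
  twist=[0,0,0,0],
)

```text
t: 17.8
tcp_pos: [541.6, -23.6, 180.7]
tool_rot: [0.814, 0.581, -0.0, -0.0]
force: [-0.1, -0.7, -4.5]
opening: 49.9
gripper_force: 20.0
```

Emit:
drive_tool(
  hand=[0.1,0.1,0.1,0.1,0.1,0.1,0.1],
  translation=[
    [0.23,-0.065,0],
    [0.46,-0.13,0],
    [0.66,-0.19,0],
    [0.81,-0.23,0],
    [0.91,-0.26,0],
    [0.91,-0.26,0],
    [0.91,-0.26,0],
  ],
  twist=[0,0,0,0,0,0,0],
)

```text
t: 18.68
tcp_pos: [546.1, 49.2, 180.9]
tool_rot: [0.814, 0.58, -0.0, 0.0]
force: [-0.3, -0.1, -3.3]
opening: 50.2
gripper_force: 20.0
```

Run:
```python
from h import *
d=save('wrist','w4')
```

```text
(no output)
```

View pics/w4.png

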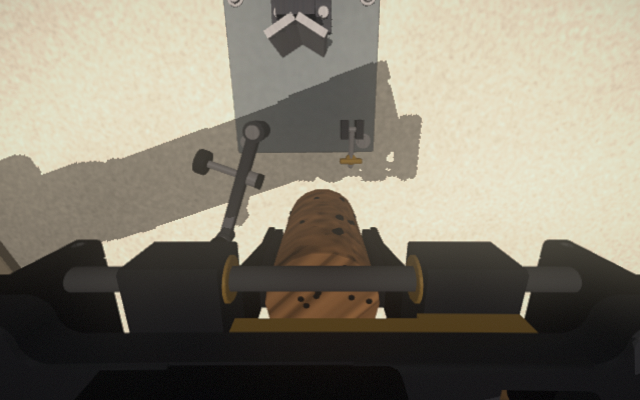

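The wrist view shows the vee's top at z=97: vertex at about (297,13), outer tips at about (266,34) and (327,37). The plate's front corners are at about (238,153) and (374,152). The specimen hangs upright in the grip.

Run:
```python
from h import *
d=np.load('pics/w4.npz'); s=sensors.sense()
q=s['tool_rot']; x,y=q[:2]; X=np.array([x*x-y*y,2*x*y]); Y=np.array([X[1],-X[0]]); T=s['tcp_pos'][:2]; print(T,s['tcp_pos'][2],np.degrees(np.arctan2(X[1],X[0])))
for n,u,v,z in [('vertex',297,13,97),('tipL',266,34,97),('tipR',327,37,97),('hinge',256,130,58),('fl',238,153,12),('fr',374,152,12),('spec_bot_near',322,189,140)]:
    p=ray(d,u,v,z)[:2]; print(n,p,((p-T)@X).round(1),((p-T)@Y).round(1))
for v in (40,60,80,100,120,140):
    g=d['color'][v].astype(int).sum(1); e=np.abs(np.diff(cv2.GaussianBlur(g.astype(np.float32).reshape(1,-1),(5,1),0).ravel()))
    l=200+e[200:260].argmax(); rr=355+e[355:400].argmax(); pl,pr=ray(d,l,v,12)[:2],ray(d,rr,v,12)[:2]
    print(v,l,rr,[((p-T)@X).round(1) for p in (pl,pr)],[((p-T)@Y).round(1) for p in (pl,pr)])
cv2.imwrite('pics/c4.png',cv2.resize(d['color'][0:60,240:360],(720,360),interpolation=2)[:,:,::-1])
```

```text
[546.13253829  49.2553481 ] 180.95596881301236 70.93564858013092
vertex [577.6 198.6] 151.4 -19.0
tipL [549.8 193.2] 137.2 -43.6
tipR [594.1 175.8] 135.3 4.0
hinge [504.6 129.2] 62.0 -65.4
fl [463.2 112.4] 32.6 -99.0
fr [615.5  61.2] 33.9 61.7
spec_bot_near [554.   71.8] 23.9 0.1
40 226 378 [np.float64(151.3), np.float64(151.5)] [np.float64(-101.0), np.float64(59.2)]
60 228 377 [np.float64(132.2), np.float64(132.5)] [np.float64(-100.8), np.float64(59.3)]
80 230 387 [np.float64(112.3), np.float64(112.6)] [np.float64(-100.6), np.float64(71.5)]
100 232 394 [np.float64(91.7), np.float64(91.9)] [np.float64(-100.4), np.float64(80.8)]
120 230 374 [np.float64(70.2), np.float64(70.4)] [np.float64(-104.8), np.float64(59.6)]
140 236 373 [np.float64(47.7), np.float64(47.9)] [np.float64(-100.0), np.float64(59.7)]
```

View pics/c4.png

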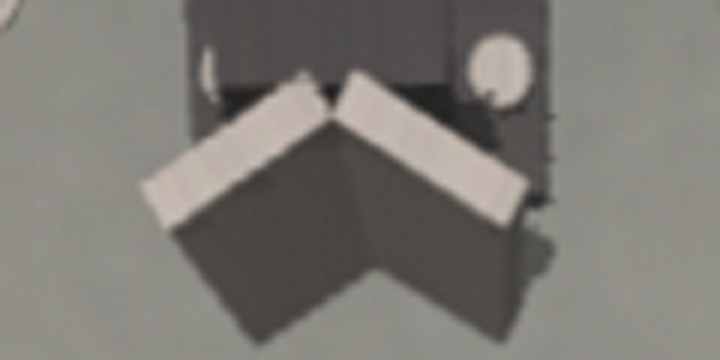

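Run:
```python
from h import *
d=np.load('pics/w4.npz'); s=sensors.sense()
q=s['tool_rot']; x,y=q[:2]; X=np.array([x*x-y*y,2*x*y]); Y=np.array([X[1],-X[0]]); T=s['tcp_pos'][:2]
for n,u,v,z in [('vt',295.3,19.7,97),('vb',302.5,44.7,12),('tLt',268.8,38.7,97),('tRt',324.2,38,97),('tLb',283,57.2,12),('tRb',323.7,57,12)]:
    p=ray(d,u,v,z)[:2]; print(n,p,((p-T)@X).round(1),((p-T)@Y).round(1))
```

```text
vt [574.8 194.9] 147.0 -20.5
vb [574.8 195. ] 147.1 -20.5
tLt [550.6 189.5] 134.0 -41.6
tRt [591.8 175.9] 134.6 1.8
tLb [550.9 190.6] 135.1 -41.7
tRb [592.2 176.6] 135.4 1.9
```

Emit:
drive_tool(
  hand=[0.1,0.1,0.1,0.1],
  translation=[
    [0.1,-0.02,0],
    [0.27,-0.05,0],
    [0.47,-0.09,0],
    [0.67,-0.13,0],
  ],
  twist=[0,0,0,0],
)

```text
t: 19.23
tcp_pos: [553.8, 105.9, 180.9]
tool_rot: [0.814, 0.581, 0.0, -0.0]
force: [-0.1, 0.5, -4.5]
opening: 49.4
gripper_force: 20.0
```

Emit:
drive_tool(
  hand=[0.1,0.1,0.1,0.1,0.1,0.1],
  translation=[
    [0.2,-0.04,0],
    [0.4,-0.08,0],
    [0.55,-0.11,0],
    [0.63,-0.12,0],
    [0.67,-0.125,0],
    [0.67,-0.125,0],
  ],
  twist=[0,0,0,0,0,0],
)

```text
t: 19.98
tcp_pos: [561.8, 157.7, 181.0]
tool_rot: [0.814, 0.581, -0.0, 0.0]
force: [0.0, -0.8, -4.8]
opening: 50.0
gripper_force: 20.0
```

Emit:
drive_tool(
  hand=[0.1,0.1,0.1,0.1,0.1],
  translation=[
    [0,0,0.1],
    [0,0,0.25],
    [0,0,0.42],
    [0,0,0.6],
    [0,0,0.78],
  ],
  twist=[0,0,0,0,0],
)

```text
t: 20.6
tcp_pos: [561.6, 158.0, 117.3]
tool_rot: [0.814, 0.581, -0.0, -0.0]
force: [0.7, 0.1, -4.8]
opening: 49.7
gripper_force: 20.0
```

Emit:
drive_tool(
  hand=[0.1,0.1,0.1,0.1,0.1,0.1,0.1,0.1],
  translation=[
    [0,0,0.16],
    [0,0,0.32],
    [0,0,0.46],
    [0,0,0.58],
    [0,0,0.67],
    [0,0,0.72],
    [0,0,0.75],
    [0,0,0.75],
  ],
  twist=[0,0,0,0,0,0,0,0],
)

```text
t: 21.6
tcp_pos: [561.8, 158.1, 58.6]
tool_rot: [0.814, 0.581, 0.0, -0.0]
force: [0.5, -0.2, -4.9]
opening: 49.8
gripper_force: 20.0
```

Emit:
drive_tool(
  hand=[0.1,0.1,0.1,0.1,0.1,0.1,0.1],
  translation=[
    [0,0,0.015],
    [0,0,0.03],
    [0,0,0.045],
    [0,0,0.055],
    [0,0,0.065],
    [0,0,0.07],
    [0,0,0.07],
  ],
  twist=[0,0,0,0,0,0,0],
)

```text
t: 22.48
tcp_pos: [561.7, 158.0, 52.9]
tool_rot: [0.814, 0.581, 0.0, -0.0]
force: [0.4, 0.1, -4.4]
opening: 49.7
gripper_force: 20.0
```

Emit:
drive_tool(
  hand=[0.1,0.1,0.1],
  translation=[
    [0,0,0.005],
    [0,0,0.01],
    [0,0,0.01],
  ],
  twist=[0,0,0],
)

```text
t: 22.85
tcp_pos: [561.7, 158.1, 52.1]
tool_rot: [0.814, 0.581, 0.0, -0.0]
force: [-0.8, 0.3, -4.0]
opening: 49.6
gripper_force: 20.0
```

Emit:
drive_tool(
  hand=[0.1,0.1,0.1,0.1],
  translation=[
    [0,0,0.003],
    [0,0,0.006],
    [0,0,0.006],
    [0,0,0.006],
  ],
  twist=[0,0,0,0],
)

```text
t: 23.35
tcp_pos: [561.9, 158.1, 52.0]
tool_rot: [0.814, 0.581, 0.0, -0.0]
force: [-0.8, 0.1, 2.9]
opening: 49.8
gripper_force: 20.0
```

Emit:
drive_tool(
  hand=[0.1,0.1,0.1,0.1,0.1,0.1,0.1,0.1,0.1,0.1],
  translation=[
    [0.005,0,-0.003],
    [0.015,0,-0.003],
    [0.027,0,-0.003],
    [0.04,0,-0.003],
    [0.053,0,-0.003],
    [0.065,0,-0.003],
    [0.077,0,-0.003],
    [0.087,0,-0.003],
    [0.095,0,-0.003],
    [0.1,0,-0.003],
  ],
  twist=[0,0,0,0,0,0,0,0,0,0],
)

```text
t: 24.6
tcp_pos: [564.4, 165.6, 51.9]
tool_rot: [0.814, 0.581, 0.0, 0.0]
force: [-0.5, -1.8, 3.2]
opening: 49.9
gripper_force: 20.0
```

Emit:
drive_tool(
  hand=[0.1,0.1,0.1,0.1,0.1],
  translation=[
    [0.005,0,0],
    [0.01,0,0],
    [0.015,0,0],
    [0.02,0,0],
    [0.02,0,0],
  ],
  twist=[0,0,0,0,0],
)

```text
t: 25.22
tcp_pos: [565.0, 167.2, 51.9]
tool_rot: [0.814, 0.581, 0.0, 0.0]
force: [-1.2, -2.0, 3.4]
opening: 49.6
gripper_force: 20.0
```

Emit:
drive_tool(
  hand=[0.1,0.1,0.1,0.1],
  translation=[
    [0.004,0,0],
    [0.008,0,0],
    [0.01,0,0],
    [0.01,0,0],
  ],
  twist=[0,0,0,0],
  grip_force=25,
)

```text
t: 25.72
tcp_pos: [565.2, 167.7, 52.0]
tool_rot: [0.814, 0.581, -0.0, 0.0]
force: [-1.3, -3.4, 4.7]
opening: 49.5
gripper_force: 25.0
```

Emit:
drive_tool(
  hand=[0.1,0.1,0.1,0.1],
  translation=[
    [0.003,0,0],
    [0.006,0,0],
    [0.006,0,0],
    [0.006,0,0],
  ],
  twist=[0,0,0,0],
)

```text
t: 26.22
tcp_pos: [565.2, 167.7, 52.0]
tool_rot: [0.814, 0.581, -0.0, 0.0]
force: [-2.2, -4.9, 5.5]
opening: 50.0
gripper_force: 25.0
```

Emit:
drive_tool(
  hand=[0.1,0.1,0.1,0.1,0.1,0.1],
  translation=[
    [0.004,0,0],
    [0.008,0,-0.001],
    [0.01,0,-0.002],
    [0.012,0,-0.002],
    [0.012,0,-0.002],
    [0.012,0,-0.002],
  ],
  twist=[0,0,0,0,0,0],
)

```text
t: 26.98
tcp_pos: [565.2, 167.8, 52.0]
tool_rot: [0.814, 0.58, -0.001, 0.0]
force: [-4.3, -7.4, 6.5]
opening: 49.5
gripper_force: 25.0
```

Run:
```python
from h import *
d=save('scene','s5'); w=save('wrist','w5'); s=sensors.sense(); F=s['force']; X=np.array([.3265,.945,0]);print(F,F@X,s['moment'],s['tcp_pos'])
o=np.zeros((600,800,3),np.uint8); o[:320]=cv2.resize(d['color'][140:280,350:540],(800,589))[130:450]; o[320:,:448]=cv2.resize(w['color'],(448,280))
cv2.imwrite('pics/c5.png',o[:,:,::-1])
```

```text
[-3.22639837 -7.51483778  7.13986507] -8.154940765409087 [-1.62757604  0.89458981  0.04674105] [565.16030638 167.73368934  51.96862483]
```

View pics/c5.png

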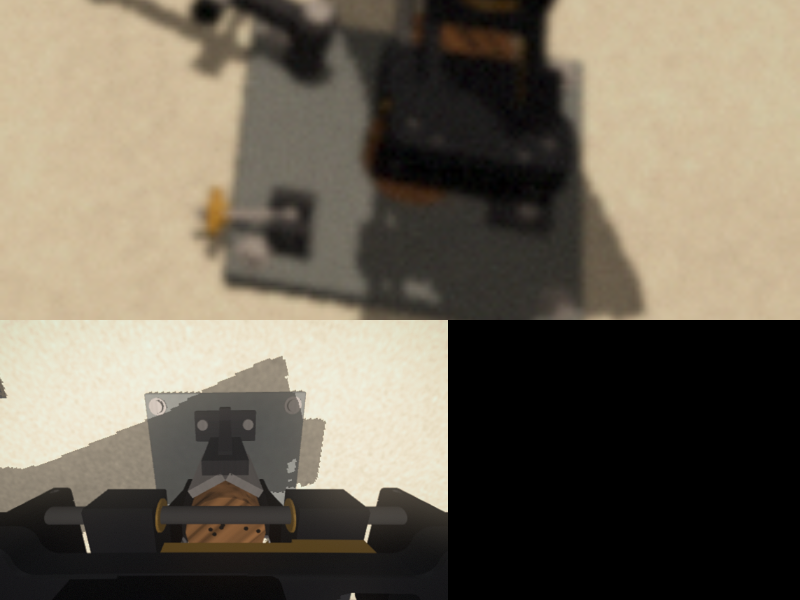

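The specimen sits centred in the vee and the gate is out of the way. I'll trim: less downward force, slightly more push.

Emit:
drive_tool(
  hand=[0.1,0.1,0.1,0.1,0.1,0.1],
  translation=[
    [0.002,0,-0.003],
    [0.005,0,-0.005],
    [0.007,0,-0.005],
    [0.009,0,-0.005],
    [0.009,0,-0.005],
    [0.009,0,-0.005],
  ],
  twist=[0,0,0,0,0,0],
)

```text
t: 27.82
tcp_pos: [565.2, 167.7, 52.0]
tool_rot: [0.815, 0.58, -0.001, 0.0]
force: [-4.0, -8.7, 3.8]
opening: 49.5
gripper_force: 25.0
```

```bash
cat > f.py <<'E'
from h import *
s=sensors.sense(); F=s['force']; print(F,F@[.3265,.945,0],F@[.945,-.3265,0],s['moment'],s['tcp_pos'],s['tool_rot'])
E
python3 f.py
```

```text
[-4.02625223 -8.65553891  3.84075386] -9.494055617682955 -0.9787749021075601 [-1.86141735  0.76896305  0.11389368] [565.19061321 167.74106701  51.97701682] [ 8.14551572e-01  5.80089182e-01 -1.43815019e-03  4.56554822e-04]
```

Emit:
drive_tool(
  hand=[0.1,0.1,0.1,0.1,0.1,0.1,0.1,0.1],
  translation=[
    [0.001,0,-0.002],
    [0.003,0,-0.003],
    [0.005,0,-0.003],
    [0.005,0,-0.003],
    [0.005,0,-0.003],
    [0.005,0,-0.003],
    [0.005,0,-0.003],
    [0.005,0,-0.003],
  ],
  twist=[0,0,0,0,0,0,0,0],
)

```text
t: 28.82
tcp_pos: [565.2, 167.7, 52.0]
tool_rot: [0.815, 0.58, -0.002, 0.001]
force: [-3.1, -9.9, 3.4]
opening: 49.6
gripper_force: 25.0
```

```bash
python3 f.py
```

```text
[-3.06178067 -9.86298805  3.37682437] -10.32019509651992 0.32688286740053457 [-2.02361478  0.71913169  0.07968753] [565.22373183 167.73785277  52.01747184] [ 8.14630254e-01  5.79977900e-01 -1.68353670e-03  5.92240267e-04]
```

```bash
python3 -c "
from rig import r
print(r.hand_in())"
```

```text
the job is handed in; nothing more can be done
None
```

Job handed in at about 29 s of the 53 s allowed: the gate is open at about 1.9 rad, and the 100 mm specimen stands centred in the vee, held with a steady push of about 10.3 N; the other cylinders and the mould were not touched.

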